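# Lower a ratchet press onto a sample case

## Robot

A 6-joint arm with a two-finger parallel gripper is mounted at the origin on a cart in front of the work surface, level with it; the furniture and walls round the work are solid. World frame = base frame: x ahead of the robot, y to its left, z up, the work surface at z = 0. Lengths are in m, angles in rad, forces in N, time in s.
With the tool pointing down it reaches from about 0.425 to 1.125 m from the base axis. Payload 14.9 kg.
Tool frame: the origin (TCP) lies midway between the tips of the shut fingers; the grasp point (between the pads) lies 19 mm behind it; z points along the fingers, y is the line along which they close (so a half turn about z gives the same grasp; the last joint's range is limited). The gripper opens to 91 mm and grips with 3 to 60 N. Pads are 32 mm wide; open, the fingers measure 118 mm over their backs; the gripper's body (76 mm by 178 mm) begins 60 mm behind the grasp point.
Start: joints at [1.131, 0.379, 1.734, -0, 1.028, -0.033], TCP at [0.277, 0.643, 0.214] pointing down, gripper open.
Joint ranges: [-2.77, 2.77], [-0.74, 2.19], [0, 2.66], [-1.06, 4.2], [0.31, 2.87], [-3.08, 3.08]. Speed limits (rad/s): [1.89, 1.89, 2.39, 3.14, 3.14, 3.14].

## Interface

Orientations are given as a 3x3 rotation matrix whose columns are the frame's x, y, z axes.
In Python, from workcell import arm gives the robot as it stands.
- The arm moves only by the shell command python3 -m handwheel 'ROWS' [OPENING] [FORCE]. ROWS is text: rows parted by semicolons, each of 6 numbers parted by spaces: the shift along the tool's x, y, z in cm, then the turn, a rotation vector about the tool's x, y, z in degrees. A call has 1 to 12 rows; each row is the pose to reach, as a shift and turn from the pose commanded when the call began, along the tool's axes at that moment; what a row does not reach only later rows make up. A row lasts 1/10 s, in which the tool goes at most 50 mm and 8.59 degrees, less where a joint would pass 70% of its speed; a pose out of reach is approached as far as the arm can. A call with a gripper value outside its range is refused whole. OPENING is the finger opening in cm, from 0 to 9.12, set as the call begins (- or left out, the last holds). The fingers move at their own pace and stop on an object; FORCE is the grip in N (left out, the last holds). Time passes only in rows, so rows that repeat a pose let the fingers close. It gives the time, the measured TCP pose, the force, the opening and the grip force at its end, in the units of the state.
- arm.get_state(): the state, without advancing time (a new reading comes with each control period).
- arm.capture(name): name is "side" or "top"; returns a dict with "img" (384x512x3 uint8, red, green, blue), "K" (3x3 intrinsics, pixels), "k1" (the pictures are not rectified: a ray, as slopes to the right and down, at radius r is drawn at 1 + k1 r^2 times it, then the intrinsics apply), "origin" and "attitude" of the camera in the world. Camera axes: x right, y down, z forward; pixel columns grow to the right and rows downward; lengths in m; the calibration is good to about 2 mm. A picture is of the moment at which its call begins. There is no depth.
- arm.hand_in(): hands the job in; it is judged then, once.
Trained networks look in the newest picture that a camera, given by its name, has taken for a name from the list of things; names that differ only in an ending like _2 or _b are one class to them, and where a whole thing is asked for, a point or a joint stands for the part that bears it (a point fixed in the world has none). Each returns a list of dicts, best first, with "confidence" (0 to 1); they miss things now and then, are a little off and sometimes report something else, mostly with a low value. They report only what shows in the picture. A call takes as long as a camera call.
- arm.masks_of(camera, label): "mask" (384x512 bool, what is visible of it) and "rect" ([left, top, right, bottom] in pixels, round what is visible of it).
The state is a dict: "t": time; "joints": joint angles; "joint_velocities": joint speeds; "joint_torque": joint torques, N m; "tcp_pos": TCP position; "orientation": TCP orientation; "force": force on the tool from outside, world axes, zero at the start; "torque": the same for the moment, N m; "gripper_width": finger opening in m; "grip_force": force on a finger pad.
Only numpy, scipy, OpenCV 4.12 (cv2) and the standard library are available. Lean on these libraries where they do the work, as an engineer would, in place of code of your own. Each camera call takes 0.05 s, during which the arm holds its last target. There are 200 camera calls.

## Task

Close the small ratchet press on the sample case that lies in it: press the thumb tail of the pawl down to its stop so that its hook comes out of the ratchet wheel, then push the raised arm down by its cross handle until its rubber pad rests on the case. Do it all by pressing from above with the fingertips: nothing needs to be gripped and nothing may be lifted. Leave the pawl lifted out, the case on its seat and the things standing around where they are.

Things in the scene. Friction and masses are not known exactly. Their poses are not given: they have to be found in the camera images.
- press: Fixed ratchet press: aluminium base plate 92 x 240 x 12 mm on the trolley top, grey cheeks, dark ratchet wheel (108 mm across, 16 saw teeth 8 mm deep) on the arm's pivot. Origin: centre of the plate's underside. Its x and y lie along the plate's short and long side, z up; the handle end is at +y, the pawl's thumb tail at -y. The press is turned by up to 0.35 rad either way from standing with its +y (handle end) to the robot's left.
- pivot_axis (a point): Pivot axis of the arm and wheel: parallel to the press's x, 15 mm from the press origin towards -y, 68 mm above the trolley top.
- handle (a point): Centre of the black round cross handle at the free end of the steel arm: diameter 22 mm, 62 mm long, parallel to the press's x, 160 mm from pivot_axis. With the arm down it is 68 mm above the trolley top (handle top at 79 mm), straight out in +y of the press from the pivot; raised at the start its centre is about 180 mm high and its top 190 mm: travel above that. Push it down on its top along its arc.
- pad (a point): Underside of the 28 mm rubber pressure pad that hangs below the arm, 98 mm out from the pivot.
- ratchet_arm (a joint): Angle of the arm above its closed position, rad: 0 = arm level with the pad touching the case (stop of the hinge at -0.03), about 0.74 to 0.83 at the start, 1.0 upper stop. Stiff hinge: the arm stays where it is left, and 1 to 3 N on the handle moves it. While the pawl is in the teeth the arm goes down at most about 0.1 rad and is then blocked.
- ratchet_pawl (a joint): Angle of the hooked pawl, rad: 0 = hook down in the teeth, clear of them from about 0.12, 0.38 = tail pressed down to its stop. The pivot is stiff: the pawl stays where it is left; 1 to 2 N on the thumb pad moves it.
- thumb (a point): Centre of the top face of the pawl's thumb pad, a ribbed steel pad 28 mm (press x) by 26 mm (press y), 55 mm in -y from the pawl's pivot, itself 80 mm in -y of the press origin and 112 mm above the trolley top. With the pawl in the teeth the pad's top is about 137 mm above the trolley top; it goes down about 20 mm to its stop.
- thickness_standard: Flat sample case with a clear lid, 55 x 70 x 16 mm, loose, on the base plate between four low rails (4 mm high) under the arm's pad. Origin: centre of its underside, 83 mm in +y of the press origin. Not to be lifted or pushed out.
- wash_bottle: Bystander: white wash bottle with red cap, 75 x 94 x 196 mm, standing behind the press. Origin at the centre of its underside, as for all bystanders.
- tape_1: Bystander: roll of brown tape lying flat, 94 mm across, 48 mm high, behind the handle end.
- vial_2: Bystander: small vial, 21 mm across, 56 mm high, at the right rear of the trolley.
- vial_3: Bystander: small vial, 21 mm across, 56 mm high, at the right rear of the trolley.
- petri_1: Bystander: petri dish, 70 mm across, 16 mm high, left rear.
- loupe: Bystander: black loupe, 36 mm across, 32 mm high, close behind the press.
- pen_1: Bystander: marker pen lying along the press's robot side, 17 x 135 x 16 mm.

How it is judged:
On the way, in this order (a step that is already met when the one before it is completed fails the run):
1. the pawl's tail is pressed down and its hook is clear of the teeth, the arm still raised (value of joint ratchet_pawl above 0.2 rad and value of joint ratchet_arm above 0.55 rad), for 0.2 s.
2. the arm is pushed down until its pad rests on the case (value of joint ratchet_arm below 0.05 rad), for 0.2 s.
At the end, for the whole second after the job is handed in: The arm is down within 0.05 rad of the pad resting on the case, the pawl is still lifted out of the teeth (above 0.18 rad), and the case lies flat and at rest on its seat under the pad (within 12 mm of its centre) (value of joint ratchet_arm below 0.05 rad and value of joint ratchet_pawl above 0.18 rad and horizontal distance between pad and thickness_standard below 0.012 m and z of thickness_standard in the frame of press below 0.016 m and angle between thickness_standard's own z axis and vertical below 0.08 rad and linear speed of thickness_standard below 0.02 m/s); the robot touches nothing.
It fails at once if the arm is lifted above where it stood (value of joint ratchet_arm above 0.92 rad).
It fails at once if the sample case is lifted or pushed out of its seat (z of thickness_standard in the frame of press above 0.022 m or distance of thickness_standard from where it was at the start of the episode above 0.012 m).
It fails at once if a bystander is moved more than 20 mm (distance of any of wash_bottle, tape_1, vial_2, vial_3, petri_1, loupe, pen_1 from where it was at the start of the episode above 0.02 m).
It also fails if it takes over 40 s, if anything falls off the work surface, if the arm or the gripper's body presses on something with over 40 N, if the wrist force passes 120 N, or if a joint passes its speed limit or range.

## Working session

There is one attempt and no reset: what is moved stays moved. The work goes in short steps, Python scripts to look and compute and a shell command to move; the robot and the scene stay as the last step left them, time stands still between calls to the robot, and variables do not carry over. Pictures are saved under pics/ and viewed, at most 10 in all, crops included, and the job is handed in when it is done.

```bash
mkdir -p pics; ls; python3 - <<'E'
from workcell import arm
import cv2,numpy as np
for c in("side","top"):
    d=arm.capture(c); cv2.imwrite(f"pics/{c}0.png",cv2.resize(d["img"][:,:,::-1],(800,600)))
    print(c,d["K"],d["k1"],d["origin"],d["attitude"])
    for l in("press","handle","thumb","thickness_standard","wash_bottle","tape_1"):
        for m in arm.masks_of(c,l)[:2]:
            v,u=np.nonzero(m["mask"]); print(l,m["confidence"],m["rect"],u.mean(),v.mean(),len(u))
s=arm.get_state();print(s["t"],s["tcp_pos"],s["orientation"],s["force"])
E
```

```text
pics
side [[423.95739788   0.         257.33264856]
 [  0.         423.95739788 193.48590578]
 [  0.           0.           1.        ]] -0.014982894115985948 [ 0.55500452 -0.79623362  0.56315473] [[ 0.99930597 -0.01014887  0.03584102]
 [-0.03551836 -0.54957206  0.83469096]
 [ 0.01122605 -0.83538467 -0.54955111]]
press 0.84 [183.9, 133.0, 249.4, 279.2] 218.70997466021655 225.72011057360055 4341
handle 0.93 [210.8, 132.5, 241.7, 243.4] 222.88923395445136 169.0424430641822 966
handle 0.6 [309.3, 277.1, 328.2, 304.9] 318.56969696969696 289.3212121212121 330
thumb 0.97 [195.4, 186.9, 220.4, 235.5] 208.84070796460176 215.24778761061947 452
thumb 0.56 [337.8, 273.1, 353.0, 305.4] 343.7022900763359 287.1832061068702 393
thickness_standard 0.86 [223.2, 198.8, 245.0, 218.9] 234.644776119403 206.98208955223882 335
thickness_standard 0.22 [191.5, 188.9, 221.0, 233.7] 208.72566371681415 215.39380530973452 452
wash_bottle 0.6 [311.6, 170.1, 354.0, 277.9] 333.5945307224848 234.90411883862257 2962
tape_1 0.65 [291.2, 190.8, 325.8, 232.7] 305.92693288020394 210.47748513169074 1177
top [[374.76160548
[... 506 characters left out ...]
706625 224.3627760252366 317
thickness_standard 0.9 [218.9, 204.2, 242.7, 230.0] 230.7173913043478 218.04037267080744 322
thickness_standard 0.15 [272.3, 216.9, 331.2, 232.1] 307.68939393939394 223.8989898989899 396
wash_bottle 0.33 [206.6, 195.4, 272.2, 229.5] 229.96024464831805 214.72324159021406 654
tape_1 0.92 [221.2, 126.1, 258.0, 168.3] 241.88263665594855 143.57395498392282 622
tape_1 0.53 [229.4, 241.1, 279.5, 250.2] 253.32412060301507 245.04522613065328 398
0.7 [0.27695253 0.64289759 0.21391689] [[-9.18416188e-01  3.95615604e-01 -1.20407984e-05]
 [ 3.95615604e-01  9.18416188e-01 -1.45935539e-05]
 [ 5.28502649e-06 -1.81664839e-05 -1.00000000e+00]] [-1.04776486  0.20206579 -0.320883  ]
```

View pics/side0.png

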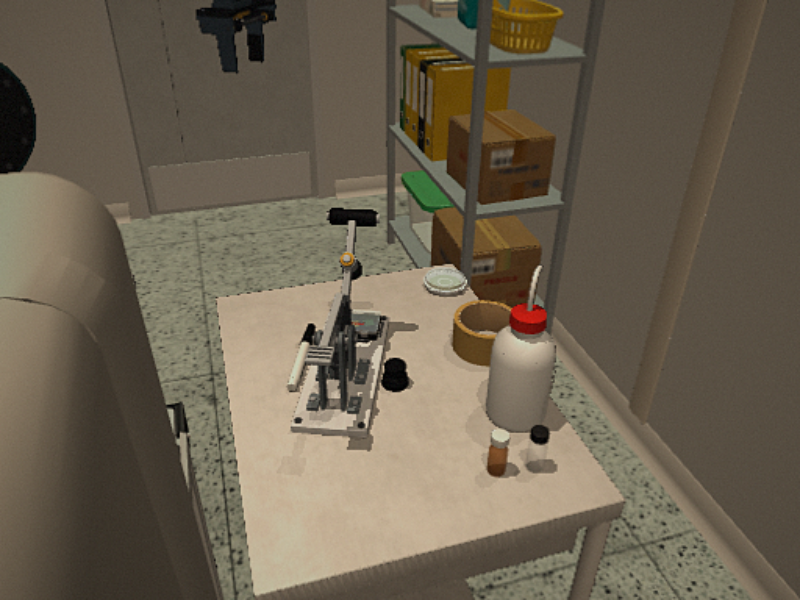

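View pics/top0.png

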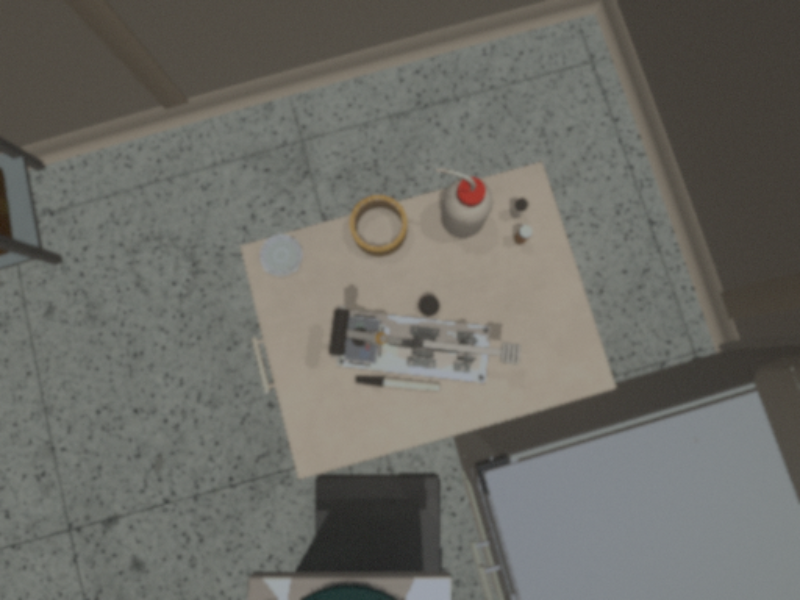

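The side view shows the handle at (353,217), the thumb pad at (320,354) and the plate's near corners at (293,426) and (367,432). In the top view the handle is at (340,332), the thumb at (510,352) and a plate corner at (486,380). I'll fit the press pose to these points.

```bash
cat > h.py <<'E'
import numpy as np,cv2
from scipy.optimize import least_squares
from workcell import arm
def proj(d,P):
    R=np.array(d["attitude"]).T; t=-R@np.array(d["origin"])
    p=(np.atleast_2d(P)@R.T+t); s=p[:,:2]/p[:,2:]
    r2=(s**2).sum(1,keepdims=True); s=s*(1+d["k1"]*r2)
    return s*d["K"][0][0]+np.array([d["K"][0][2],d["K"][1][2]])
def pts(x,y,yaw,a,p):
    th=p-0  # thumb: vector from pawl pivot (-55,+25) turned down by p about x
    ty,tz=-.055,.025
    ty,tz=ty*np.cos(p)-tz*np.sin(p),ty*np.sin(p)+tz*np.cos(p)
    L=np.array([[0,-.015+.16*np.cos(a),.068+.16*np.sin(a)],[0,-.08+ty,.112+tz],[-.046,-.12,.012],[.046,-.12,.012],[0,.083,.016]])
    c,s=np.cos(yaw),np.sin(yaw)
    return L@np.array([[c,s,0],[-s,c,0],[0,0,1]])+[x,y,0]
E
python3 - <<'E'
from h import *
D={c:arm.capture(c) for c in("side","top")}
k=.64
O=[("side",0,353,217),("side",1,320,354),("side",2,293,426),("side",3,367,432),("top",0,340,332),("top",1,510,352),("top",2,486,380)]
def f(v):
    P=pts(*v,0)
    return np.concatenate([proj(D[c],P[i])[0]-np.array([u,w])*k for c,i,u,w in O])
r=least_squares(f,[.5,0,0,.78],loss="soft_l1")
print(r.x,r.fun.reshape(-1,2).round(1)); P=pts(*r.x,0);print(P.round(4))
print("case",proj(D["side"],P[4]),proj(D["top"],P[4]))
s=arm.get_state()
R=np.array(s["orientation"])
for i in(1,0):print(R.T@(P[i]-s["tcp_pos"])*100)
for c in D:
    im=cv2.resize(D[c]["img"][:,:,::-1],None,fx=4,fy=4,interpolation=2)
    for u,v in proj(D[c],P):cv2.circle(im,(int(u*4+2),int(v*4+2)),4,(0,0,255),1)
    u,v=proj(D[c],P).mean(0)*4;u,v=int(u),int(v)
    cv2.imwrite(f"pics/{c}1.png",im[v-300:v+300,u-300:u+300])
E
```

```text
[ 0.51014213 -0.10852279 -0.12103108  0.77284582] [[-0.4 -0. ]
 [ 0.3 -1.1]
 [-1.8  0.3]
 [ 0.6 -0.1]
 [-0.1 -0.7]
 [ 0.7 -0.5]
 [-0.2  0.9]]
[[ 0.5222 -0.0097  0.1797]
 [ 0.4938 -0.2425  0.137 ]
 [ 0.45   -0.2221  0.012 ]
 [ 0.5413 -0.2332  0.012 ]
 [ 0.5202 -0.0261  0.016 ]]
case [[226.59876735 208.87742955]] [[231.84358526 216.68116945]]
[-54.95067107 -72.73663944   7.69178934]
[-48.33856027 -50.23289277   3.42211918]
```

View pics/side1.png

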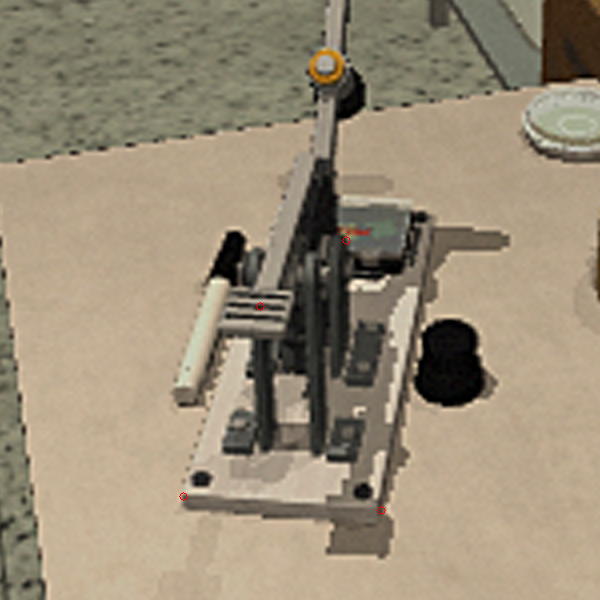

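View pics/top1.png

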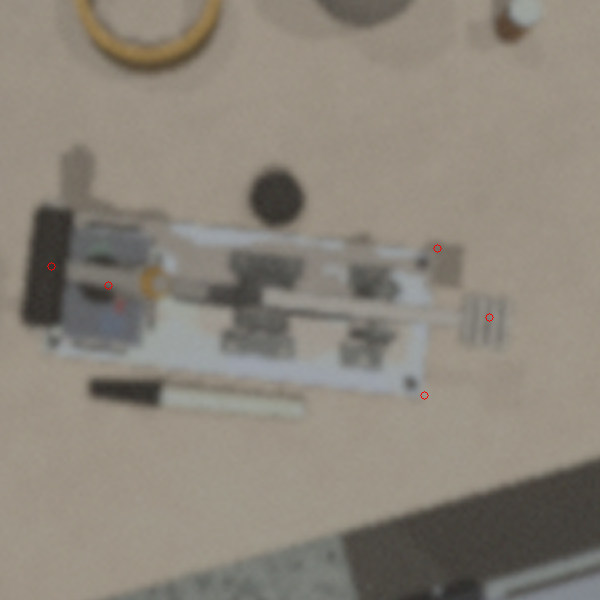

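The fit agrees with both pictures: thumb, handle and corners all lie within about 1 px. Next I shut the fingers, rise and swing over, with tool y turned along press y.

```bash
python3 -m handwheel '0 0 -4 0 0 0; -40 -36.4 -4.6 0 0 -16.4;-40 -36.4 -4.6 0 0 -16.4;-40 -36.4 -4.6 0 0 -16.4;-40 -36.4 -4.6 0 0 -16.4;-40 -36.4 -4.6 0 0 -16.4;-40 -36.4 -4.6 0 0 -16.4;-40 -36.4 -4.6 0 0 -16.4;-40 -36.4 -4.6 0 0 -16.4;-40 -36.4 -4.6 0 0 -16.4;-40 -36.4 -4.6 0 0 -16.4;-40 -36.4 -4.6 0 0 -16.4' 0
cat > go.py <<'E'
import sys,numpy as np
from workcell import arm
s=arm.get_state();R=np.array(s["orientation"])
print(s["t"],s["tcp_pos"],R.round(3).tolist(),s["force"],s["gripper_width"])
for a in sys.argv[1:]:
    print(a,(R.T@(np.array(eval(a))-s["tcp_pos"])*100).round(2))
E
python3 go.py .494,-.2425,.26 .494,-.2425,.15 .494,-.2425,.117
```

```text
t: 2.0
tcp_pos: [0.501, 0.148, 0.2603]
orientation: [[-0.993, 0.121, 0.001], [0.121, 0.993, 0.0], [-0.001, 0.0, -1.0]]
force: [1.0, 0.9, -0.9]
gripper_width: 0.0007
grip_force: 0.0
2.0 [0.50102934 0.14800331 0.26032041] [[-0.993, 0.121, 0.001], [0.121, 0.993, 0.0], [-0.001, 0.0, -1.0]] [ 1.02744817  0.8515217  -0.85990085] 0.0006581632067287884
.494,-.2425,.26 [-4.020e+00 -3.885e+01  3.000e-02]
.494,-.2425,.15 [ -4.02 -38.85  11.03]
.494,-.2425,.117 [ -4.01 -38.85  14.33]
```

```bash
python3 -m handwheel '-4 -39.1 0 0 0 0;-4 -39.1 0 0 0 0;-4 -39.1 0 0 0 0;-4 -39.1 0 0 0 0;-4 -39.1 0 0 0 0;-4 -39.1 0 0 0 0;-4 -39.1 0 0 0 0;-4 -39.1 0 0 0 0;-4 -39.1 3 0 0 0;-4 -39.1 7 0 0 0;-4 -39.1 10.5 0 0 0;-4 -39.1 10.5 0 0 0' 
python3 - <<'E'
from workcell import arm
import cv2
d=arm.capture("side");cv2.imwrite("pics/side2.png",cv2.resize(d["img"][110:300,130:320,::-1],(760,600),interpolation=2))
E
python3 go.py .494,-.2425,.137
```

```text
t: 3.2
tcp_pos: [0.4906, -0.2415, 0.1512]
orientation: [[-0.993, 0.121, -0.006], [0.121, 0.993, 0.003], [0.006, 0.002, -1.0]]
force: [-0.1, -0.2, 0.6]
gripper_width: 0.0005
grip_force: 0.0
3.25 [ 0.49199809 -0.24214383  0.15380163] [[-0.993, 0.12, -0.003], [0.12, 0.993, 0.002], [0.003, 0.001, -1.0]] [ 0.03610903 -0.57011873  1.18647866] 0.0003495739835495855
.494,-.2425,.137 [-0.21 -0.01  1.68]
```

View pics/side2.png

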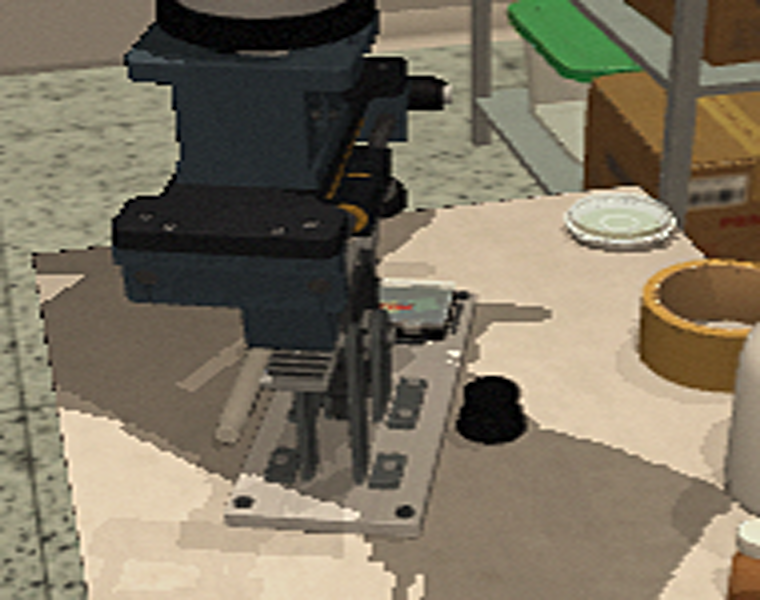

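The fingertips (crop 295,345) are right above the thumb pad (crop 300,365), so I press slowly.

```bash
python3 -m handwheel '0 0 0.8 0 0 0;0 0 1.2 0 0 0;0 0 1.6 0 0 0;0 0 2.0 0 0 0;0 0 2.3 0 0 0;0 0 2.6 0 0 0;0 0 2.9 0 0 0;0 0 3.1 0 0 0;0 0 3.1 0 0 0'; python3 -m handwheel '0 0 0.2 0 0 0;0 0 0.2 0 0 0;0 0 0.4 0 0 0;0 0 0.4 0 0 0' 
```

```text
t: 4.15
tcp_pos: [0.4929, -0.2426, 0.1237]
orientation: [[-0.993, 0.12, -0.0], [0.12, 0.993, 0.0], [0.0, 0.0, -1.0]]
force: [0.2, -0.7, 1.1]
gripper_width: 0.0006
grip_force: 0.1
t: 4.55
tcp_pos: [0.493, -0.2426, 0.1198]
orientation: [[-0.993, 0.12, -0.0], [0.12, 0.993, 0.0], [0.0, 0.0, -1.0]]
force: [0.7, -0.9, 0.7]
gripper_width: 0.0007
grip_force: 0.3
```

```bash
python3 -m handwheel '0 0 0.15 0 0 0;0 0 0.3 0 0 0;0 0 0.3 0 0 0;0 0 0.3 0 0 0'; python3 -m handwheel '0 0 0.15 0 0 0;0 0 0.2 0 0 0;0 0 0.2 0 0 0' 
```

```text
t: 4.95
tcp_pos: [0.4931, -0.2428, 0.1172]
orientation: [[-0.993, 0.12, 0.0], [0.12, 0.993, -0.0], [-0.0, -0.0, -1.0]]
force: [-3.1, -1.1, 5.9]
gripper_width: 0.0001
grip_force: 3.5
t: 5.25
tcp_pos: [0.4934, -0.243, 0.1163]
orientation: [[-0.993, 0.12, 0.0], [0.12, 0.993, -0.0], [-0.0, -0.0, -1.0]]
force: [-9.2, 2.2, 26.7]
gripper_width: 0.0004
grip_force: 12.1
```

At the stop (27 N). I lift straight up and check the pawl.

```bash
python3 -m handwheel '0 0 -1 0 0 0;0 0 -5 0 0 0;0 0 -10 0 0 0;0 0 -14.4 0 0 0;0 0 -14.4 0 0 0;0 0 -14.4 0 0 0'
python3 - <<'E'
from h import *
d=arm.capture("side");cv2.imwrite("pics/side3.png",cv2.resize(d["img"][110:300,130:320,::-1],(760,600),interpolation=2))
for m in arm.masks_of("side","thumb")[:1]: print(m["rect"],m["confidence"])
for a in(.77,.6,.4,.2,0): print(a,pts(.5101,-.1085,-.121,a,0)[0]+[0,0,.011])
for p in(0,.38):print(proj(d,pts(.5101,-.1085,-.121,0,p)[1]))
E
python3 go.py .522,-.0097,.26 .522,-.0097,.2
```

```text
t: 5.85
tcp_pos: [0.4932, -0.2426, 0.2597]
orientation: [[-0.993, 0.12, 0.002], [0.12, 0.993, -0.001], [-0.002, -0.0, -1.0]]
force: [0.6, 0.3, -1.2]
gripper_width: 0.0005
grip_force: 0.0
[197.4, 182.5, 217.9, 243.6] 0.75
0.77 [ 0.52215429 -0.00936447  0.19038164]
0.6 [0.52422896 0.00769785 0.1693428 ]
0.4 [0.52607769 0.02290193 0.14130693]
0.2 [0.52721725 0.03227379 0.11078709]
0 [0.52760222 0.03543982 0.079     ]
[[205.06567611 225.42592138]]
[[205.2197066  238.02640443]]
5.95 [ 0.49232    -0.24221463  0.25766098] [[-0.993, 0.12, -0.002], [0.12, 0.993, 0.001], [0.002, 0.001, -1.0]] [ 0.24778321 -0.51650219 -0.24895898] 0.00043100140699255227
.522,-.0097,.26 [-0.15 23.44 -0.22]
.522,-.0097,.2 [-0.16 23.44  5.78]
```

View pics/side3.png

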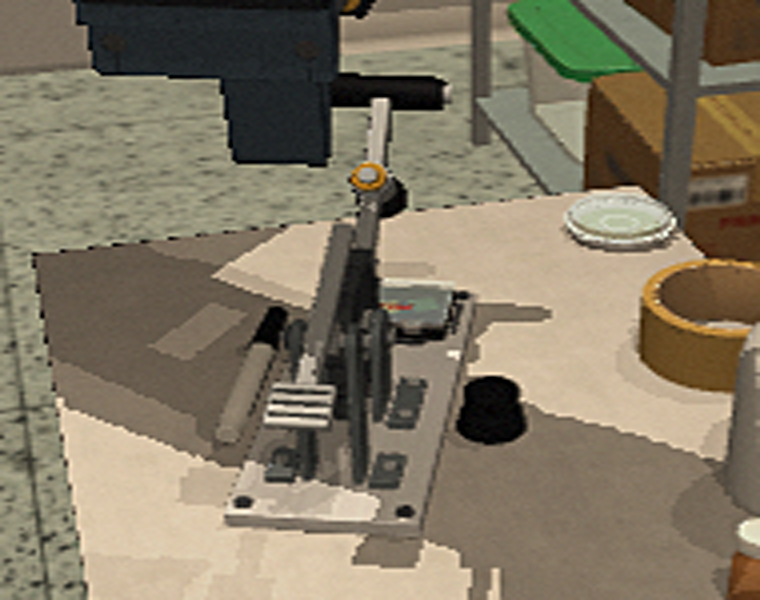

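The thumb pad dropped from crop row 365 to 403 (12 px, against 12.6 predicted for the full stroke), and the arm is still raised. Now over the handle.

```bash
python3 -m handwheel '-0.2 23.6 -0.2 0 0 0;-0.2 23.6 -0.2 0 0 0;-0.2 23.6 -0.2 0 0 0;-0.2 23.6 -0.2 0 0 0;-0.2 23.6 -0.2 0 0 0;-0.2 23.6 -0.2 0 0 0;-0.2 23.6 3 0 0 0;-0.2 23.6 5.5 0 0 0;-0.2 23.6 5.5 0 0 0;-0.2 23.6 5.5 0 0 0'
python3 - <<'E'
from h import *
d=arm.capture("side");cv2.imwrite("pics/side4.png",cv2.resize(d["img"][90:280,130:320,::-1],(760,600),interpolation=2))
E
python3 go.py .522,-.0097,.19 .5242,.0077,.169 .526,.0229,.141 .5272,.0323,.111 .5276,.0354,.079
```

```text
t: 6.95
tcp_pos: [0.5229, -0.009, 0.2035]
orientation: [[-0.993, 0.121, -0.002], [0.121, 0.993, 0.0], [0.002, -0.0, -1.0]]
force: [0.6, 0.3, 0.9]
gripper_width: 0.0003
grip_force: 0.0
7.0 [ 0.52355323 -0.00899052  0.20437003] [[-0.993, 0.121, -0.0], [0.121, 0.993, -0.0], [0.0, -0.0, -1.0]] [-0.44469119  0.28013229  0.48957215] 0.0005858218308902464
.522,-.0097,.19 [ 0.15 -0.09  1.44]
.5242,.0077,.169 [0.14 1.66 3.54]
.526,.0229,.141 [0.14 3.2  6.34]
.5272,.0323,.111 [0.13 4.14 9.34]
.5276,.0354,.079 [ 0.13  4.46 12.54]
```

View pics/side4.png

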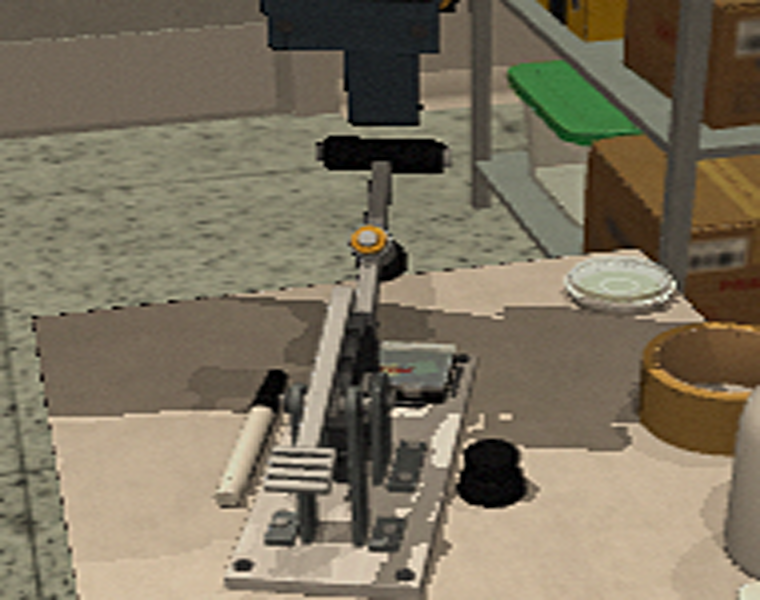

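The fingers (crop 382,120) are centred over the handle (382,155), so I push down along the arc.

```bash
python3 -m handwheel '0.1 0 1.3 0 0 0;0.1 0.7 2.2 0 0 0;0.1 1.3 2.9 0 0 0;0.1 1.7 3.6 0 0 0;0.1 2.2 4.3 0 0 0;0.1 2.6 5.0 0 0 0;0.1 2.9 5.7 0 0 0;0.1 3.2 6.4 0 0 0;0.1 3.5 7.1 0 0 0;0.1 3.7 7.8 0 0 0;0.1 3.9 8.5 0 0 0;0.1 4.1 9.2 0 0 0'; python3 go.py .5272,.0323,.111 .5276,.0354,.09 .5276,.0354,.079
```

```text
t: 8.2
tcp_pos: [0.5272, 0.0323, 0.1113]
orientation: [[-0.993, 0.12, -0.0], [0.12, 0.993, -0.0], [0.0, -0.0, -1.0]]
force: [-0.0, 1.4, 1.4]
gripper_width: 0.0004
grip_force: 0.9
8.2 [0.52720167 0.03229897 0.11128978] [[-0.993, 0.12, -0.0], [0.12, 0.993, -0.0], [0.0, -0.0, -1.0]] [-0.04304888  1.43237748  1.3938335 ] 0.0004118366916061798
.5272,.0323,.111 [0.   0.   0.03]
.5276,.0354,.09 [-0.    0.31  2.13]
.5276,.0354,.079 [-0.    0.31  3.23]
```

```bash
python3 -m handwheel '0 0.1 0.6 0 0 0;0 0.2 1.2 0 0 0;0 0.3 1.8 0 0 0;0 0.3 2.3 0 0 0;0 0.3 2.7 0 0 0;0 0.3 2.9 0 0 0;0 0.3 2.9 0 0 0'; python3 -m handwheel '0 0 0.15 0 0 0;0 0 0.3 0 0 0;0 0 0.3 0 0 0;0 0 0.3 0 0 0'
```

```text
t: 8.9
tcp_pos: [0.5275, 0.0351, 0.0827]
orientation: [[-0.993, 0.12, -0.001], [0.12, 0.993, -0.0], [0.0, -0.0, -1.0]]
force: [0.0, -0.8, 0.7]
gripper_width: 0.0003
grip_force: 0.0
t: 9.3
tcp_pos: [0.5277, 0.0352, 0.0799]
orientation: [[-0.993, 0.12, -0.0], [0.12, 0.993, -0.0], [0.0, -0.0, -1.0]]
force: [0.7, -0.6, 0.1]
gripper_width: 0.0006
grip_force: 0.0
```

```bash
python3 -m handwheel '0 0 0.1 0 0 0;0 0 0.2 0 0 0;0 0 0.2 0 0 0;0 0 0.2 0 0 0';  python3 - <<'E'
from h import *
d=arm.capture("side");cv2.imwrite("pics/side5.png",cv2.resize(d["img"][110:300,130:320,::-1],(760,600),interpolation=2))
E
```

```text
t: 9.7
tcp_pos: [0.5279, 0.0352, 0.0791]
orientation: [[-0.993, 0.12, -0.0], [0.12, 0.993, -0.0], [0.0, -0.0, -1.0]]
force: [-9.3, -0.5, 25.4]
gripper_width: 0.0005
grip_force: 12.9
```

View pics/side5.png

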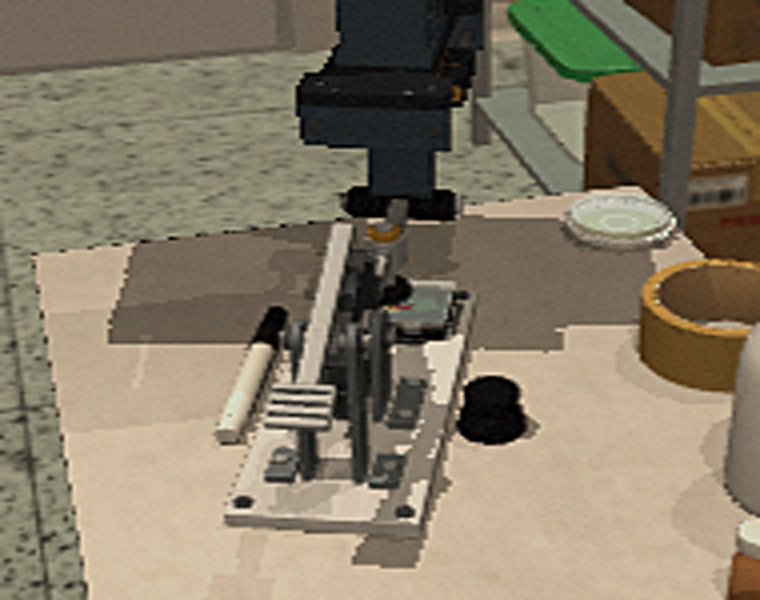

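Handle top reads 79 mm under 25 N, which is the closed height. The pad is on the case and the pawl is still lifted out. I retreat, wait and check.

```bash
python3 -m handwheel '0 0 -0.5 0 0 0;0 0 -2 0 0 0;0 0 -6 0 0 0;0 0 -10 0 0 0;0 0 -14 0 0 0;0 0 -14 0 0 0;0 0 -14 0 0 0;0 0 -14 0 0 0';  python3 - <<'E'
from h import *
d=arm.capture("side");cv2.imwrite("pics/side6.png",cv2.resize(d["img"][110:300,130:320,::-1],(760,600),interpolation=2))
E
```

```text
t: 10.55
tcp_pos: [0.527, 0.0351, 0.2171]
orientation: [[-0.993, 0.12, -0.001], [0.12, 0.993, -0.0], [0.001, -0.0, -1.0]]
force: [-0.6, 0.1, 0.1]
gripper_width: 0.0006
grip_force: 0.0
```

View pics/side6.png

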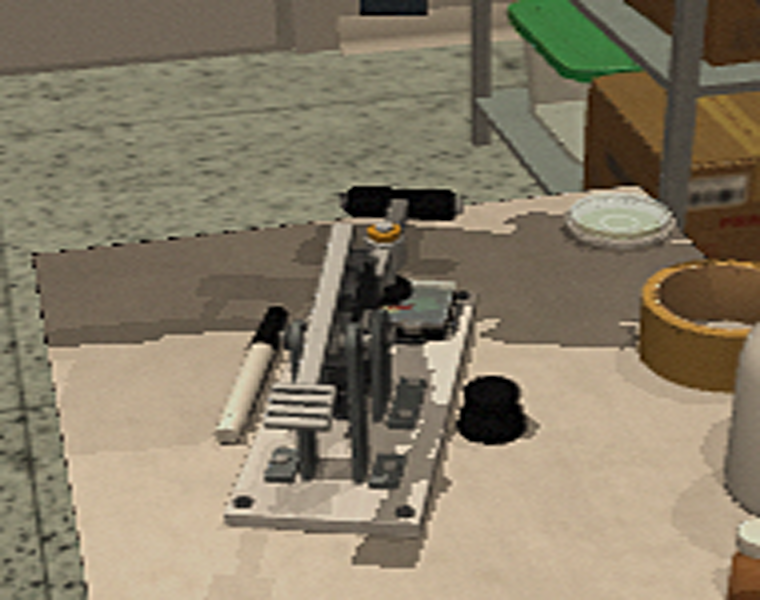

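The arm is down (handle at crop 400,203), the pawl tail is still down (300,403), the case is in place, and the gripper is clear.

```bash
python3 -c "from workcell import arm;print(arm.hand_in())"
```

```text
the job is handed in; nothing more can be done
None
```

The press is closed on the case with the pawl still lifted out, and nothing around it visibly moved; I handed the job in at about 10.6 s, and no verdict came back.

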